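Slide the bottle board out to the gauge pin and hold it

TASK

Swing the yellow gauge arm out to its stop, so that it points the way the board slides and its red pin shows how far. Then slide the bottle board, which has a blue grip tab at its rear, straight out over the end of the stand, without lifting it, until its front edge is level with the red pin. The board is front-heavy there and must never tip: finish while still holding it with the fingers, level, still and clear of the gauge, and leave the other vessels on the bench alone.

Things in the scene. Friction and masses are not known exactly. Their poses are not given: they have to be found in the camera images.
- stand: Fixed grey block on the bench, 340 x 130 x 80 mm high, the board lies on it. Origin: on the bench, at the foot of the middle of its front end. Its +x is the way the board slides out; the block lies from x = -340 mm to 0, y = -65 to +65 mm; z up, top face at 80 mm. +x points roughly to world +y, up to 12 degrees off.
- board: Loose aluminium board, 300 (x) x 120 (y) x 10 mm, 0.55 to 0.9 kg, resting on the stand. Origin: centre of its underside; +x to its front end (red line). A black rack with bottles is bolted on: 62 x 110 mm, top 59 mm above the underside, centred at x = +84 mm. Front overhanging over about 95 mm, it tips unless held. Starts nearly straight, front edge 5 to 35 mm behind the stand's end.
- board_corner (a point): Corner of the board's front edge on the gauge side, on its top face: (+150, -60, +10) mm in the board's frame. Axes as the board's.
- board_tab (a point): Centre of the blue upright grip tab at the board's rear: 16 mm thick (board x), 50 mm wide (board y), 40 mm tall, from 10 to 50 mm above the board's underside; at (-125, 0, +30) mm in the board's frame. Grip it from above across the 16 mm.
- gauge: Fixed gauge post on the bench, 36 mm square foot, 20 mm round post, 80 mm high, its arm hinged on top. Origin: on the bench, on the vertical hinge axis. Axes parallel to the stand's. Stands at y = -95 mm, x = +35 to +65 mm in the stand's frame, so the pin marks an overhang of 125 to 155 mm.
- gauge_arm (a joint): Arm's angle about the vertical hinge, rad. 0: arm points along the gauge's +y, across the board's way. Grows swinging outward (clockwise from above) to 1.571 at its stop, arm along the gauge's +x. Starts at 0 to 0.35. Friction 0.05 N m, no spring: stays where left. Arm: yellow bar 14 mm wide, 80 to 90 mm above the bench.
- gauge_pin (a point): Top of the round red upright pin at the arm's end, on the pin's axis; pin 14 mm in diameter, 45 mm tall above the arm (90 to 135 mm above the bench), 90 mm from the hinge axis. With the arm at its stop the pin stands 28 mm clear of the side of a board that lies straight. Pinch or push it from above.
- buffer_bottle: Bystander: amber bottle, 60 mm in diameter, 120 mm tall, upright on the bench; origin at the centre of its underside.
- sample_jar: Bystander: white jar with blue lid, 52 mm in diameter, 60 mm tall, upright on the bench; origin at the centre of its underside.
- beaker: Bystander: small glass beaker, 56 mm in diameter, 60 mm tall, upright on the bench; origin at the centre of its underside.
Things that resemble listed ones, but are neither listed nor needed, are in the scene too. There is more than one size of the gauge; the job needs the smaller.

How it is judged:
By the outcome, as a careful person would: the job done as asked, in the order asked, and still so for the second after the job is handed in, while the arm keeps its last pose, push and grip.
It also fails if it takes over 56 s, if anything falls off the work surface, if the arm or the gripper's body presses on something with over 40 N, if the wrist force passes 120 N, or if a joint passes its speed limit or range.

ROBOT

A 7-joint arm with a two-finger parallel gripper is mounted at the origin on the work surface. World frame = base frame: x ahead of the robot, y to its left, z up, the work surface at z = 0. Lengths are in m, angles in rad, forces in N, time in s.
With the tool pointing down it reaches from about 0.425 to 0.925 m from the base axis. Payload 6.8 kg.
Tool frame: the origin (TCP) lies at the very end of the fingers, on their centre line; the grasp point (between the pads) lies 19 mm behind it; y points along the fingers, z is the direction in which the jaws open and shut, and the axes are right-handed (so a half turn about y gives the same grasp; the last joint's range is limited). The gripper opens to 85 mm and grips with 20 to 120 N. Pads are 22 mm wide; open, the fingers measure 114 mm over their backs; the gripper's body (76 mm by 85 mm) begins 54 mm behind the grasp point. The pads swing forward as they close: fully open they stand 13 mm farther back than shut.
Start: joints at [1.185, 0.477, 0.022, 1.555, -0.011, 1.109, -0.083], TCP at [0.185, -0.649, 0.231] pointing down, gripper open.
Joint ranges: [-2.96, 2.96], [-0.34, 2.1], [-1.41, 1.46], [0.24, 2.44], [-1.37, 4.51], [0.17, 1.92], [-2.96, 2.96]. Speed limits (rad/s): [2.39, 2.39, 3.14, 3.14, 3.14, 3.14, 3.14].

INTERFACE

Orientations are given as a rotation vector (axis times angle).
In Python, from bench import r gives the robot as it stands.
- The arm moves only by the tool drive_tool, never from a script. Its argument "series" is a list of rows, each a list of 7 numbers: the shift along the tool's x, y, z in mm, then the turn, a rotation vector about the tool's x, y, z in degrees, then the finger opening in mm, from 0 to 85.4. In form: [[tx, ty, tz, wx, wy, wz, grip], ...]. A call has 1 to 5 rows; each row is the pose to reach, as a shift and turn from the pose measured when the call began, along the tool's axes at that moment; what a row does not reach only later rows make up. A row lasts 1/10 s, in which the tool goes at most 50 mm and 8.59 degrees, less where a joint would pass 70% of its speed; a pose out of reach is approached as far as the arm can. A call with a gripper value outside its range is refused whole. The fingers move at their own pace and stop on an object; "squeeze" is the grip in N (left out, the last holds). Time passes only in rows, so rows that repeat a pose let the fingers close. It gives the time, the measured TCP pose, the force and the opening at its end, in the units of the state.
- r.get_obs(): the state, without advancing time (a new reading comes with each control period).
- r.grab_frame(name): name is "scene" or "top" or "wrist"; returns a dict with "frame" (384x512x3 uint8, blue, green, red), "intrinsics" (3x3 intrinsics, pixels), "rvec" (rotation vector, rad) and "tvec" (3), from world to camera coordinates, as OpenCV has them. Camera axes: x right, y down, z forward; pixel columns grow to the right and rows downward; lengths in m; the calibration is good to about 2 mm. A picture is of the moment at which its call begins. There is no depth.
- r.hand_in(): hands the job in, once; it reports no verdict.
The state is a dict: "clock": time; "joints": joint angles; "qvel": joint speeds; "tau": joint torques, N m; "tcp_pos": TCP position; "orientation": TCP orientation; "contact_force": force on the tool from outside, world axes, zero at the start; "moment": the same for the moment, N m; "grip_width": finger opening in m.
Only numpy, scipy, OpenCV 4.12 (cv2) and the standard library are available. Lean on these libraries where they do the work, as an engineer would, in place of code of your own. Each camera call takes 0.05 s, during which the arm holds its last target.

## Working session

There is one attempt and no reset: what is moved stays moved. The work goes in short steps, Python scripts to look and compute and a tool call to move; the robot and the scene stay as the last step left them, time stands still between calls to the robot, and variables do not carry over. Pictures are saved under pics/ and viewed, and the job is handed in when it is done.

Besides the shell and the picture viewer there is one more tool, called after ">>>" as name(argument=value, ...), one argument or row to a line, values as JSON. drive_tool: Moves the arm, as the interface text tells. Its arguments: {"type":"object","properties":{"series":{"type":"array","items":{"type":"array","items":{"type":"number"}}},"squeeze":{"type":"number"}},"required":["series"]}

```bash
ls; mkdir -p pics; python3 - <<'E'
from bench import r
import cv2,pickle
o=r.get_obs();print(o)
d={}
for n in ("scene","top","wrist"):
    f=r.grab_frame(n);d[n]=f;cv2.imwrite(f"pics/a_{n}.png",f["frame"]);print(n,f["intrinsics"],f["rvec"],f["tvec"])
pickle.dump(d,open("a.pkl","wb"))
E
```

```text
pics
{'clock': 0.0, 'joints': array([ 1.18487782,  0.47779585,  0.02231876,  1.55646408, -0.01145455,
        1.1092929 , -0.08309037]), 'qvel': array([ 0.00270785, -0.00033693, -0.00246997,  0.00039975,  0.0008471 ,
       -0.00014594, -0.001062  ]), 'tau': array([-3.72219856e-04, -5.96460485e+01,  1.60767652e+00, -2.81200558e+01,
        1.24144141e-02,  9.44941188e-03, -1.62295657e-05]), 'tcp_pos': array([ 0.18494575, -0.64854832,  0.23032284]), 'orientation': array([-0.29030789,  2.07465755, -2.07092404]), 'contact_force': array([-0.00341352,  0.02502639,  0.60981595]), 'moment': array([-0.04734984, -0.04773505, -0.01323433]), 'grip_width': 0.08579031977493902}
scene [[393.74835238   0.         254.42239536]
 [  0.         393.74835238 188.05935066]
 [  0.           0.           1.        ]] [ 0.71281367  2.48885948 -1.32284341] [ 0.46250502 -0.12732948  1.43025587]
top [[443.92089415   0.         250.52184307]
 [  0.         443.92089415 190.47813067]
 [  0.           0.           1.        ]] [ 2.12315695 -2.1529501   0.16548819] [0.07759497 0.60619692 1.16307164]
wrist [[275.52690932   0.         257.19582863]
 [  0.         275.52690932 187.62690361]
 [  0.           0.           1.        ]] [-2.29022613  1.72509903  0.28682258] [-0.67435356 -0.04288073  0.3800485 ]
```

View pics/a_scene.png

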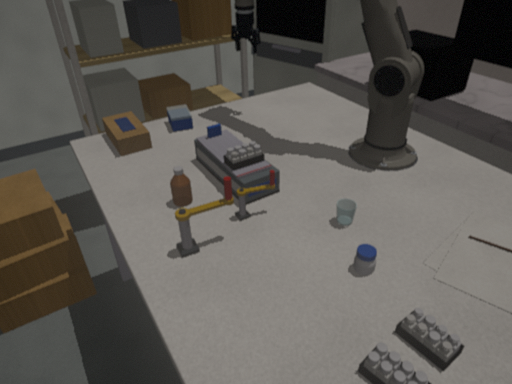

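View pics/a_top.png

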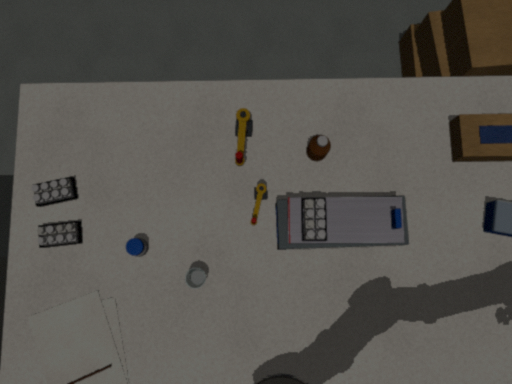

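View pics/a_wrist.png

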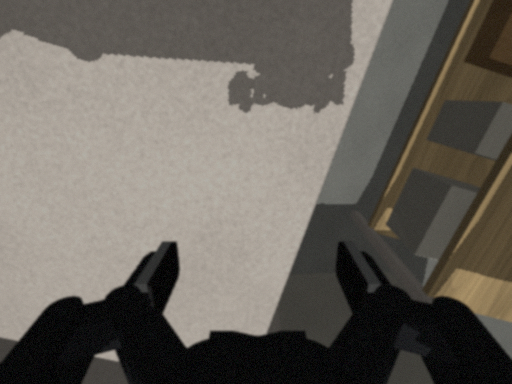

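```bash
cat > h.py <<'E'
import numpy as np,cv2,pickle
from scipy.spatial.transform import Rotation as R
def ray(f,uv,z):
    Rm=cv2.Rodrigues(np.array(f["rvec"]))[0];t=np.array(f["tvec"]).ravel()
    c=-Rm.T@t;d=Rm.T@np.linalg.inv(f["intrinsics"])@np.array([uv[0],uv[1],1.])
    return c+d*(z-c[2])/d[2]
def proj(f,P):
    return cv2.projectPoints(np.atleast_2d(np.array(P,float)),np.array(f["rvec"]),np.array(f["tvec"]),f["intrinsics"],None)[0].reshape(-1,2)
def crop(f,x0,y0,x1,y1,k,name):
    cv2.imwrite(name,cv2.resize(f["frame"][y0:y1,x0:x1],None,fx=k,fy=k,interpolation=cv2.INTER_CUBIC))
E
python3 - <<'E'
from h import *
d=pickle.load(open("a.pkl","rb"))
crop(d["top"],230,100,420,260,4,"pics/b_top.png")
crop(d["scene"],165,115,295,260,4,"pics/b_scene.png")
E
```

```text
(no output)
```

View pics/b_top.png

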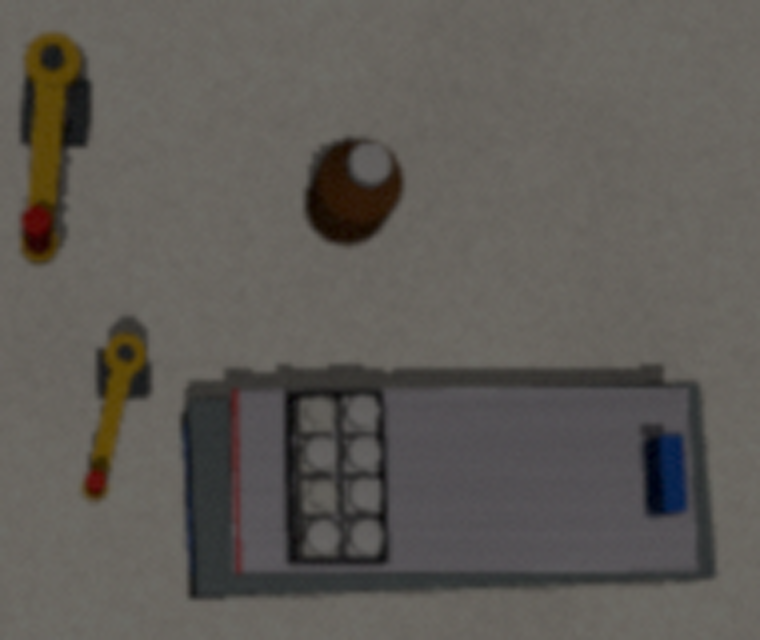

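View pics/b_scene.png

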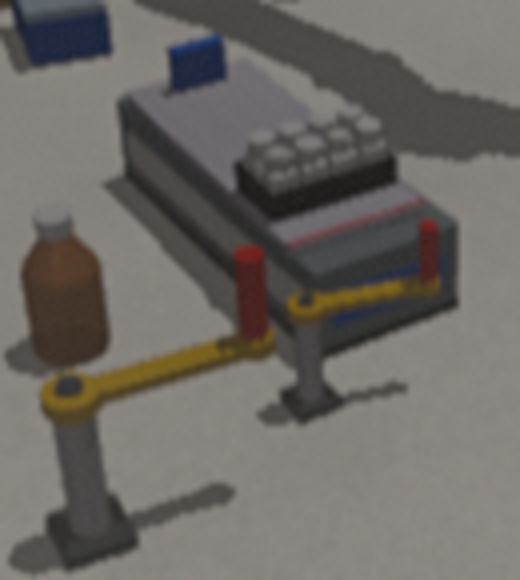

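```bash
python3 - <<'E'
from h import *
d=pickle.load(open("a.pkl","rb"));f=d["top"]
T=lambda x,y,z:ray(f,((x+.5)/4-.5+230,(y+.5)/4-.5+100),z)
pts=dict(hinge=(125,353,.09),pin=(95,482,.135),bFg=(234,391,.09),bFo=(240,574,.09),bRg=(690,384,.09),bRo=(699,572,.09),tab1=(656,434,.13),tab2=(684,434,.13),tab3=(684,514,.13),tab4=(658,514,.13),sFo=(191,597,.08),sRo=(714,577,.08),sFg=(186,412,.08),bighinge=(52,57,.09),bigpin=(37,220,.135))
P={k:T(*v) for k,v in pts.items()}
for k,v in P.items(): print(k,v.round(4))
n=lambda a,b:np.linalg.norm(P[a]-P[b])
print("arm",np.hypot(*(P['pin']-P['hinge'])[:2]),"front",n('bFg','bFo'),"len",n('bFo','bRo'),n('bFg','bRg'),"stand",n('sFo','sRo'))
E=P
for a,b in (('bRo','bFo'),('bRg','bFg'),('sRo','sFo')):
    v=P[b]-P[a];print(a,b,np.degrees(np.arctan2(v[1],v[0])))
v=P['bFo']-P['bFg'];print('front normal',np.degrees(np.arctan2(v[1],v[0]))-90+ (360 if v[1]<0 else 0)-180)
v=P['pin']-P['hinge'];print('arm dir',np.degrees(np.arctan2(v[1],v[0])))
# scene pin/hinge triangulated
g=d["scene"]
S=lambda x,y,z:ray(g,((x+.5)/4-.5+165,(y+.5)/4-.5+115),z)
print('scene pin',S(430,224,.135),'hinge',S(306,300,.09),'tabtop corners',S(169,50,.13),S(221,37,.13))
print('sFo',S(457,232,.08),'sFg',S(300,302,.08))
E
```

```text
hinge [0.6071 0.0417 0.09  ]
pin [0.5182 0.0629 0.135 ]
bFg [ 0.5808 -0.0294  0.09  ]
bFo [ 0.4615 -0.03    0.09  ]
bRg [ 0.5812 -0.3285  0.09  ]
bRo [ 0.4587 -0.326   0.09  ]
tab1 [ 0.544  -0.2912  0.13  ]
tab2 [ 0.5438 -0.3089  0.13  ]
tab3 [ 0.4934 -0.3055  0.13  ]
tab4 [ 0.4936 -0.2892  0.13  ]
sFo [0.4474 0.0014 0.08  ]
sRo [ 0.4556 -0.339   0.08  ]
sFg [0.5687 0.0019 0.08  ]
bighinge [0.8107 0.0876 0.09  ]
bigpin [0.6868 0.0976 0.135 ]
arm 0.09140875547465259 front 0.11936243235258352 len 0.2960202809051908 0.2990939143972943 stand 0.34043758565898374
bRo bFo 89.4588796679573
bRg bFg 90.07530309284259
sRo sFo 91.38542861237681
front normal -89.68157850036437
arm dir 166.6121497936329
scene pin [0.51955102 0.06383862 0.135     ] hinge [0.60683738 0.03976412 0.09      ] tabtop corners [ 0.54608269 -0.29869079  0.13      ] [ 0.49732    -0.29688647  0.13      ]
sFo [0.45988454 0.01072086 0.08      ] sFg [0.60477367 0.0267814  0.08      ]
```

```bash
cat >> h.py <<'E'
def tool(o): return R.from_rotvec(o["orientation"]).as_matrix(),np.array(o["tcp_pos"])
def shift(o,P,jaw_deg):
    """shift mm & rotvec deg to have TCP at P, tool down, jaw (z) along world angle jaw_deg"""
    M,p=tool(o);a=np.radians(jaw_deg);z=np.array([np.cos(a),np.sin(a),0]);y=np.array([0,0,-1.]);x=np.cross(y,z)
    G=np.c_[x,y,z]
    return np.round(M.T@(np.array(P)-p)*1000,1),np.round(np.degrees(R.from_matrix(M.T@G).as_rotvec()),2)
E
python3 - <<'E'
from h import *
from bench import r
o=r.get_obs();M,p=tool(o);print(M.round(3))
print(np.degrees(np.arctan2(M[1,2],M[0,2])))
for j in (75,90,-90,-105): print(j,shift(o,[.5182,.0629,.20],j))
E
```

```text
[[-0.962 -0.     0.274]
 [-0.274  0.001 -0.962]
 [ 0.    -1.    -0.001]]
-74.07956843265444
75 (array([-515.6,   31.3, -592.9]), array([ 4.0000e-02, -1.4908e+02, -1.0000e-01]))
90 (array([-515.6,   31.3, -592.9]), array([ 3.0000e-02, -1.6408e+02, -1.1000e-01]))
-90 (array([-515.6,   31.3, -592.9]), array([ 0.08, 15.92,  0.02]))
-105 (array([-515.6,   31.3, -592.9]), array([8.000e-02, 3.092e+01, 3.000e-02]))
```

```bash
python3 - <<'E'
from h import *
from bench import r
o=r.get_obs()
print(shift(o,[.42,-.38,.235],-35),shift(o,[.50,-.15,.235],5))
E
```

```text
(array([-299.7,   -4.2, -193.9]), array([ 8.000e-02, -3.908e+01, -2.000e-02])) (array([-439.7,   -4. , -393.2]), array([ 7.000e-02, -7.908e+01, -5.000e-02]))
```

>>> drive_tool(
  series=[
    [-50, 0, -33, 0, -8, 0, 85],
    [-95, -2, -65, 0, -16, 0, 60],
    [-140, -4, -95, 0, -24, 0, 40],
    [-180, -4, -120, 0, -32, 0, 26],
    [-215, -4, -145, 0, -39, 0, 26],
  ],
)

```text
clock: 0.65
tcp_pos: [0.3469, -0.4561, 0.2347]
orientation: [-0.858, 1.642, -1.639]
contact_force: [0.6, -0.2, 0.2]
grip_width: 0.0278
```

```bash
python3 - <<'E'
from h import *
from bench import r
o=r.get_obs();M,p=tool(o)
print(o["clock"],p,o["grip_width"],o["contact_force"],np.degrees(np.arctan2(M[1,2],M[0,2])),o["joints"])
print(shift(o,[.47,-.18,.235],10))
E
```

```text
0.65 [ 0.34690119 -0.45606966  0.23474903] 0.027841201123290537 [ 0.62576046 -0.15107104  0.20414068] -34.771358305082046 [ 0.97585275  0.31725684 -0.20335154  1.78890105  0.07232077  1.04373439
  0.13902699]
(array([-297. ,    0. ,  -56.3]), array([ 3.000e-02, -4.477e+01, -6.000e-02]))
```

>>> drive_tool(
  series=[
    [-45, 0, -9, 0, -8, 0, 26],
    [-90, 0, -18, 0, -16, 0, 26],
    [-135, 0, -27, 0, -24, 0, 26],
    [-180, 0, -36, 0, -32, 0, 26],
    [-225, 0, -45, 0, -40, 0, 26],
  ],
)

```text
clock: 1.15
tcp_pos: [0.4385, -0.2439, 0.2349]
orientation: [-1.253, 1.138, -1.137]
contact_force: [0.5, -0.0, -0.6]
grip_width: 0.0261
```

```bash
python3 - <<'E'
from h import *
from bench import r
o=r.get_obs();M,p=tool(o)
print(o["clock"],p,o["grip_width"],o["contact_force"],np.degrees(np.arctan2(M[1,2],M[0,2])),o["joints"])
print(shift(o,[.519,.063,.235],50))
E
```

```text
1.15 [ 0.43849176 -0.24385626  0.23493495] 0.026079746112988703 [ 0.51710471 -0.02366734 -0.55617004] 5.548584566005092 [ 0.77375086  0.22130681 -0.44701512  1.93279847  0.1113649   1.01213972
  0.37385415]
(array([-2.976e+02,  2.000e-01,  1.098e+02]), array([  0.  , -44.45,  -0.06]))
```

>>> drive_tool(
  series=[
    [-47, 0, 17, 0, -8, 0, 26],
    [-94, 0, 35, 0, -16, 0, 26],
    [-141, 0, 52, 0, -24, 0, 26],
    [-188, 0, 69, 0, -32, 0, 26],
    [-235, 0, 87, 0, -40, 0, 26],
  ],
)

```text
clock: 1.65
tcp_pos: [0.5017, -0.0021, 0.2352]
orientation: [-1.485, 0.603, -0.602]
contact_force: [1.2, -0.1, 0.7]
grip_width: 0.0259
```

```bash
python3 - <<'E'
from h import *
from bench import r
o=r.get_obs();M,p=tool(o)
print(o["clock"],p,o["grip_width"],o["contact_force"],np.degrees(np.arctan2(M[1,2],M[0,2])),o["joints"])
print(shift(o,[.519,.063,.18],76.6))
E
```

```text
1.65 [ 0.50169432 -0.00205619  0.23521651] 0.025909017056880167 [ 1.16250185 -0.09951475  0.71529842] 45.85091212523321 [ 0.48164275  0.25855311 -0.698024    1.9205053   0.19250217  1.02957396
  0.50035779]
(array([-32.9,  55.2,  58.7]), array([-1.000e-02, -3.075e+01, -2.000e-02]))
```

>>> drive_tool(
  series=[
    [-16, 0, 29, 0, -8, 0, 28],
    [-33, 20, 59, 0, -16, 0, 28],
    [-33, 40, 59, 0, -24, 0, 28],
    [-33, 55, 59, 0, -31, 0, 28],
    [-33, 55, 59, 0, -31, 0, 28],
  ],
)

```text
clock: 2.15
tcp_pos: [0.5174, 0.063, 0.178]
orientation: [-1.564, 0.183, -0.175]
contact_force: [0.2, -0.1, 0.0]
grip_width: 0.0279
```

```bash
python3 - <<'E'
from h import *
from bench import r
o=r.get_obs();M,p=tool(o)
print(o["clock"],p,o["grip_width"],o["contact_force"],np.degrees(np.arctan2(M[1,2],M[0,2])),o["joints"])
print(shift(o,[.519,.063,.102],76.6))
f=r.grab_frame("wrist");cv2.imwrite("pics/c_w.png",f["frame"]);g=r.grab_frame("scene");crop(g,165,115,295,260,4,"pics/c_s.png")
print(proj(f,[[.518,.063,.135]]))
E
```

```text
2.15 [0.51744685 0.06295602 0.17804221] 0.027873316522190453 [ 0.24177411 -0.10576845  0.01168631] 76.94333882437503 [ 0.40484319  0.39618208 -0.79247921  1.93036852  0.34019746  0.9582244
  0.79352285]
(array([ 1.9, 76. ,  0.5]), array([ 0.05,  0.34, -0.27]))
[[257.48323032 214.26320406]]
```

View pics/c_w.png

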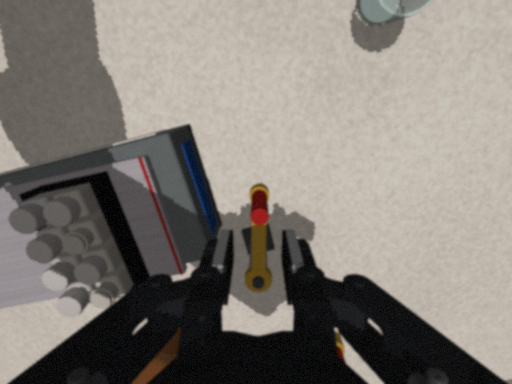

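View pics/c_s.png

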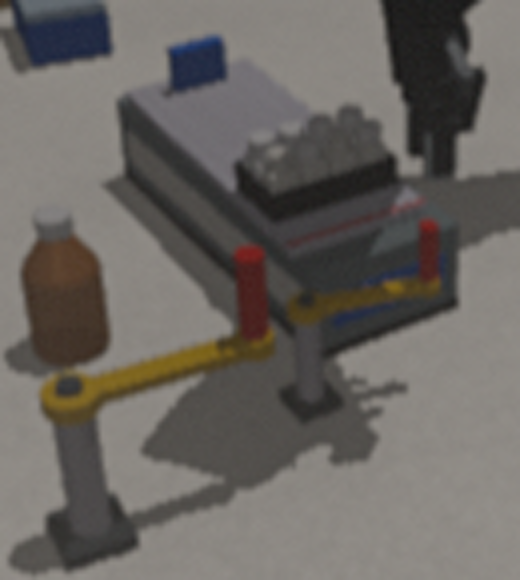

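>>> drive_tool(
  series=[
    [1, 25, 0, 0, 0, 0, 28],
    [1, 50, 0, 0, 0, 0, 28],
    [1, 75, 0, 0, 0, 0, 28],
    [1, 75, 0, 0, 0, 0, 28],
  ],
)

```text
clock: 2.65
tcp_pos: [0.5185, 0.062, 0.1038]
orientation: [-1.564, 0.189, -0.182]
contact_force: [-0.4, -0.4, -0.2]
grip_width: 0.0283
```

```bash
python3 - <<'E'
from h import *
from bench import r
o=r.get_obs();M,p=tool(o)
print(o["clock"],p,o["grip_width"],o["contact_force"],np.degrees(np.arctan2(M[1,2],M[0,2])),o["joints"])
f=r.grab_frame("wrist");cv2.imwrite("pics/d_w.png",f["frame"])
H=np.array([.607,.041])
# arc waypoints; pin pushed; jaw = armdir-90
for a in np.arange(166.6,86,-8): 
    A=np.radians(a);print(a,*shift(o,[H[0]+.09*np.cos(A),H[1]+.09*np.sin(A),.103],a-90))
E
```

```text
2.65 [0.518541   0.06197145 0.1037649 ] 0.02827954055654746 [-0.39490041 -0.37505189 -0.16669055] 76.46828281314768 [ 0.34242711  0.49745975 -0.72772269  1.98888178  0.44593799  0.82359005
  0.69724443]
166.6 [0.9 0.8 0.1] [ 0.08 -0.13 -0.25]
158.6 [ 1.8  0.7 12.6] [ 0.1   7.87 -0.24]
150.6 [ 4.3  0.7 24.9] [ 0.12 15.87 -0.23]
142.6 [ 8.6  0.7 36.7] [ 0.13 23.87 -0.23]
134.6 [14.5  0.6 47.8] [ 0.15 31.87 -0.22]
126.6 [21.8  0.6 58. ] [ 0.17 39.87 -0.21]
118.6 [30.5  0.5 67.1] [ 0.18 47.87 -0.2 ]
110.6 [40.4  0.5 74.8] [ 0.2  55.87 -0.19]
102.6 [51.3  0.4 81.1] [ 0.21 63.87 -0.18]
94.6 [62.9  0.4 85.8] [ 0.23 71.87 -0.16]
86.6 [75.1  0.3 88.9] [ 0.24 79.87 -0.15]
```

View pics/d_w.png

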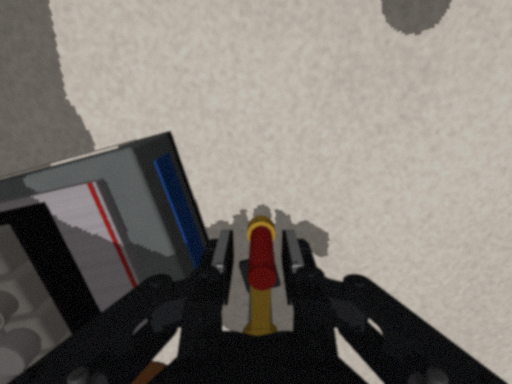

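>>> drive_tool(
  series=[
    [0, 0, 6, 0, 4, 0, 24],
    [1, 0, 13, 0, 8, 0, 24],
    [2, 0, 19, 0, 12, 0, 24],
    [4, 0, 25, 0, 16, 0, 24],
    [6, 0, 31, 0, 20, 0, 24],
  ],
)

```text
clock: 3.2
tcp_pos: [0.5338, 0.0916, 0.1076]
orientation: [-1.521, 0.461, -0.462]
contact_force: [-0.8, -0.3, 0.1]
grip_width: 0.0237
```

```bash
cat > arc.py <<'E'
from h import *
from bench import r
import sys
o=r.get_obs();M,p=tool(o)
print(o["clock"],p,o["grip_width"],o["contact_force"].round(2),o["moment"].round(2),np.degrees(np.arctan2(M[1,2],M[0,2])),o["joints"].round(2))
H=np.array([.607,.041])
for a in map(float,sys.argv[1:]): 
    A=np.radians(a);print(a,*shift(o,[H[0]+.09*np.cos(A),H[1]+.09*np.sin(A),.103],a-90))
E
python3 arc.py 142 137 132 127 122
```

```text
3.2 [0.53383065 0.09159146 0.1076283 ] 0.02365245225168678 [-0.81 -0.34  0.09] [-0.18  0.08 -0.01] 56.234403605834494 [ 0.22  0.49 -0.64  1.95  0.4   0.83  0.34]
142.0 [-0.8  4.6  5.3] [-0.03  4.23  0.01]
137.0 [ 0.1  4.6 13.1] [-0.03  9.23  0.  ]
132.0 [ 1.7  4.6 20.7] [-0.03 14.23  0.  ]
127.0 [ 4.   4.6 28.3] [-0.03 19.23  0.  ]
122.0 [ 6.9  4.6 35.5] [-0.03 24.23  0.  ]
```

>>> drive_tool(
  series=[
    [0, 2, 5, 0, 4, 0, 24],
    [0, 4, 13, 0, 9, 0, 24],
    [2, 4, 21, 0, 14, 0, 24],
    [4, 4, 28, 0, 19, 0, 24],
    [7, 4, 35, 0, 24, 0, 24],
  ],
)

```text
clock: 3.7
tcp_pos: [0.5603, 0.1174, 0.1061]
orientation: [-1.42, 0.788, -0.791]
contact_force: [-0.4, -0.6, 0.1]
grip_width: 0.0239
```

```bash
python3 arc.py 120 115 110 105 100 95; python3 - <<'E'
from h import *
from bench import r
f=r.grab_frame("wrist");cv2.imwrite("pics/e_w.png",f["frame"])
E
```

```text
3.7 [0.56025246 0.11743088 0.10607326] 0.023910499456642927 [-0.44 -0.64  0.1 ] [ 0.03  0.16 -0.01] 31.94198922348474 [ 0.1   0.51 -0.53  1.89  0.35  0.83 -0.06]
120.0 [-0.4  3.1  2.3] [-0.17  1.94  0.03]
115.0 [ 0.2  3.1 10.1] [-0.17  6.94  0.02]
110.0 [ 1.5  3.1 17.8] [-0.17 11.94  0.02]
105.0 [ 3.5  3.2 25.4] [-1.700e-01  1.694e+01  1.000e-02]
100.0 [ 6.1  3.2 32.9] [-0.17 21.94  0.  ]
95.0 [ 9.4  3.2 40. ] [-1.800e-01  2.694e+01 -1.000e-02]
```

View pics/e_w.png

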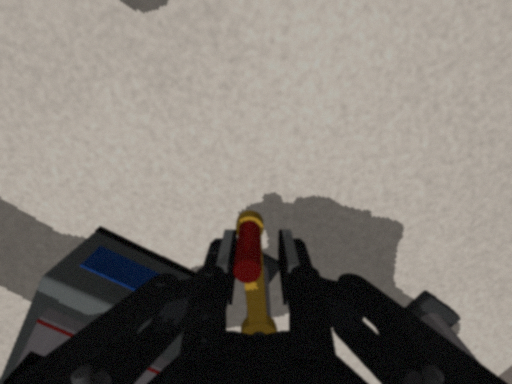

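>>> drive_tool(
  series=[
    [0, 2, 8, 0, 5, 0, 24],
    [1, 3, 16, 0, 11, 0, 24],
    [3, 3, 24, 0, 16, 0, 24],
    [6, 3, 32, 0, 21, 0, 24],
    [8, 3, 38, 0, 25, 0, 24],
  ],
)

```text
clock: 4.25
tcp_pos: [0.5991, 0.1321, 0.1056]
orientation: [-1.254, 1.121, -1.125]
contact_force: [-1.2, -1.2, -1.2]
grip_width: 0.0239
```

```bash
python3 arc.py 95 92 90 88 86 84
```

```text
4.25 [0.59907597 0.13206116 0.10560124] 0.023916778790551905 [-1.22 -1.24 -1.25] [-0.1   0.07 -0.03] 6.581639415141371 [-0.01  0.55 -0.42  1.8   0.29  0.85 -0.44]
95.0 [ 1.4  2.6 -0.1] [-0.39  1.58 -0.15]
92.0 [1.7 2.6 4.6] [-0.39  4.58 -0.16]
90.0 [2.  2.6 7.7] [-0.38  6.58 -0.16]
88.0 [ 2.4  2.7 10.8] [-0.38  8.58 -0.17]
86.0 [ 2.9  2.7 13.9] [-0.38 10.58 -0.18]
84.0 [ 3.5  2.7 17. ] [-0.38 12.58 -0.18]
```

Pin trails by ~5 mm; continue slowly to the stop, watching the force.

>>> drive_tool(
  series=[
    [1, 1, 3, 0, 3, 0, 24],
    [2, 2, 6, 0, 5, 0, 24],
    [2, 2, 8, 0, 5, 0, 24],
    [2, 2, 10, 0, 5, 0, 24],
  ],
)

```text
clock: 4.65
tcp_pos: [0.6096, 0.1312, 0.1044]
orientation: [-1.215, 1.184, -1.189]
contact_force: [-0.6, 0.7, 0.5]
grip_width: 0.0243
```

```bash
python3 arc.py 90 88 86 84; python3 - <<'E'
from h import *
from bench import r
f=r.grab_frame("wrist");cv2.imwrite("pics/f_w.png",f["frame"])
f=r.grab_frame("top");crop(f,230,100,420,260,4,"pics/f_t.png")
E
```

```text
4.65 [0.60957216 0.13118805 0.10440993] 0.02431785098403287 [-0.56  0.72  0.46] [0.   0.16 0.02] 1.6390413457156496 [-0.02  0.56 -0.39  1.77  0.27  0.85 -0.51]
90.0 [ 0.1  1.4 -2.6] [-0.42  1.64 -0.19]
88.0 [0.3 1.4 0.6] [-0.42  3.64 -0.2 ]
86.0 [0.5 1.4 3.7] [-0.41  5.64 -0.21]
84.0 [0.9 1.5 6.8] [-0.41  7.64 -0.21]
```

View pics/f_w.png

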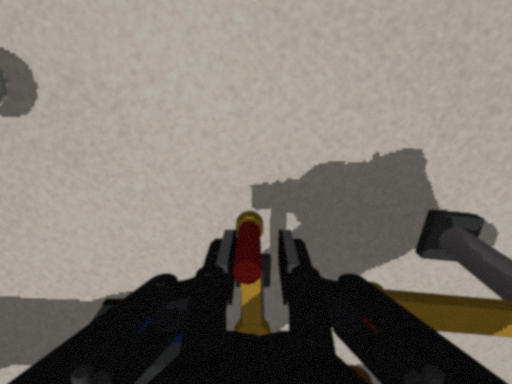

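>>> drive_tool(
  series=[
    [0, 1, 2, 0, 0, 0, 24],
    [0, 1, 4, 0, 0, 0, 24],
    [0, 1, 5, 0, 0, 0, 24],
  ],
)

```text
clock: 5.05
tcp_pos: [0.612, 0.1313, 0.1027]
orientation: [-1.22, 1.188, -1.187]
contact_force: [-11.3, -0.8, 9.1]
grip_width: 0.024
```

>>> drive_tool(
  series=[
    [0, 0, -3, 0, 0, 0, 24],
    [0, 0, -4, 0, 0, 0, 34],
    [0, -10, -4, 0, 0, 0, 40],
    [0, -40, -4, 0, 0, 0, 40],
    [0, -90, -4, 0, 0, 0, 40],
  ],
)

```text
clock: 5.55
tcp_pos: [0.6062, 0.1302, 0.1914]
orientation: [-1.225, 1.191, -1.185]
contact_force: [1.1, -0.2, 0.6]
grip_width: 0.0401
```

```bash
python3 - <<'E'
from h import *
from bench import r
o=r.get_obs();M,p=tool(o)
print(o["clock"],p,o["grip_width"],np.degrees(np.arctan2(M[1,2],M[0,2])),o["joints"].round(2))
d={}
for n in ("top","wrist","scene"): d[n]=r.grab_frame(n)
pickle.dump(d,open("g.pkl","wb"))
cv2.imwrite("pics/g_w.png",d["wrist"]["frame"]);crop(d["top"],220,100,410,250,4,"pics/g_t.png");crop(d["scene"],165,115,295,260,4,"pics/g_s.png")
print(shift(o,[.605,.131,.135],0))
print("tab -90",shift(o,[.519,-.297,.19],-90),"+90",shift(o,[.519,-.297,.19],90))
E
```

```text
5.55 [0.60623045 0.13019153 0.19138257] 0.04007638536187435 1.666012721688652 [ 0.01  0.46 -0.42  1.71  0.21  1.02 -0.46]
(array([-0.8, 56.4, -1. ]), array([ 0.23,  1.67, -0.06]))
tab -90 (array([424.5,   1.3, -99.6]), array([ 0.22, 91.67,  0.13])) +90 (array([424.5,   1.3, -99.6]), array([  0.13, -88.33,  -0.22]))
```

View pics/g_w.png

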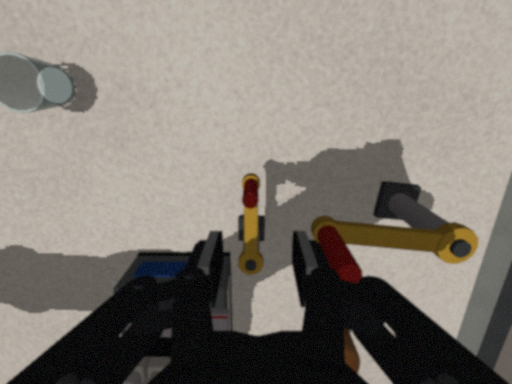

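View pics/g_t.png

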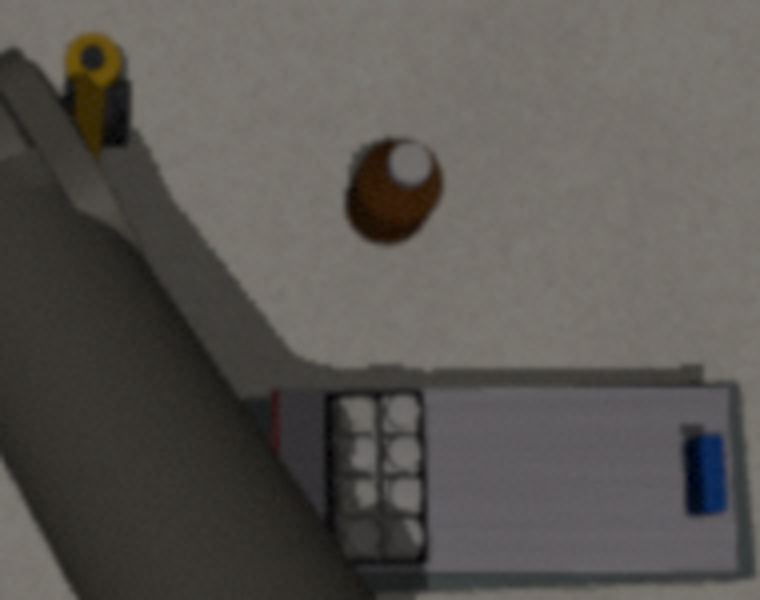

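View pics/g_s.png

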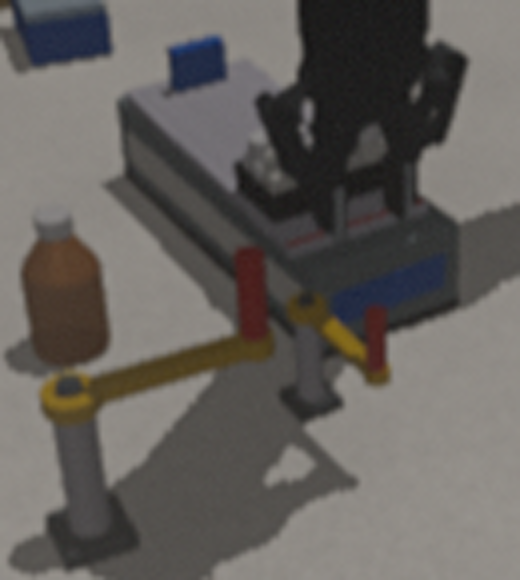

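>>> drive_tool(
  series=[
    [30, -5, -15, 0, 8, 0, 50],
    [70, -10, -25, 0, 16, 0, 60],
    [115, -10, -35, 0, 24, 0, 60],
    [160, -10, -45, 0, 32, 0, 60],
    [205, -10, -55, 0, 40, 0, 60],
  ],
)

```text
clock: 6.2
tcp_pos: [0.561, -0.0764, 0.2061]
orientation: [-0.798, 1.683, -1.684]
contact_force: [1.6, -0.4, 0.2]
grip_width: 0.0597
```

```bash
python3 - <<'E'
from h import *
from bench import r
o=r.get_obs();M,p=tool(o)
print(o["clock"],p,o["grip_width"],np.degrees(np.arctan2(M[1,2],M[0,2])),o["joints"].round(2))
print(shift(o,[.519,-.297,.20],-90))
E
```

```text
6.2 [ 0.56095594 -0.07638098  0.20606894] 0.059741475037104814 -38.67706404379195 [ 0.22  0.33 -0.24  1.84  0.09  0.97 -0.73]
(array([198.5,   4.7, 105.1]), array([-4.000e-02,  5.132e+01, -6.500e-01]))
```

>>> drive_tool(
  series=[
    [40, 2, 21, 0, 8, 0, 60],
    [80, 4, 42, 0, 16, 0, 60],
    [120, 4, 63, 0, 24, 0, 60],
    [160, 4, 84, 0, 32, 0, 60],
    [198, 4, 105, 0, 40, 0, 60],
  ],
)

```text
clock: 6.7
tcp_pos: [0.5183, -0.2987, 0.2005]
orientation: [-0.192, 2.119, -2.113]
contact_force: [0.7, -1.0, -0.4]
grip_width: 0.06
```

```bash
python3 - <<'E'
from h import *
from bench import r
o=r.get_obs();M,p=tool(o)
print(o["clock"],p,o["grip_width"],np.degrees(np.arctan2(M[1,2],M[0,2])),o["joints"].round(2))
print(shift(o,[.519,-.297,.20],-90))
d={}
for n in ("top","wrist","scene"): d[n]=r.grab_frame(n)
pickle.dump(d,open("i.pkl","wb"))
cv2.imwrite("pics/i_w.png",d["wrist"]["frame"]);crop(d["top"],220,100,410,250,4,"pics/i_t.png")
E
```

```text
6.7 [ 0.51828663 -0.29865005  0.20053323] 0.06002535207821999 -79.02808308167975 [ 0.44  0.38 -0.02  1.78 -0.    0.97 -0.96]
(array([-1. ,  0.5, -1.5]), array([ 0.17, 10.97, -0.59]))
```

View pics/i_w.png

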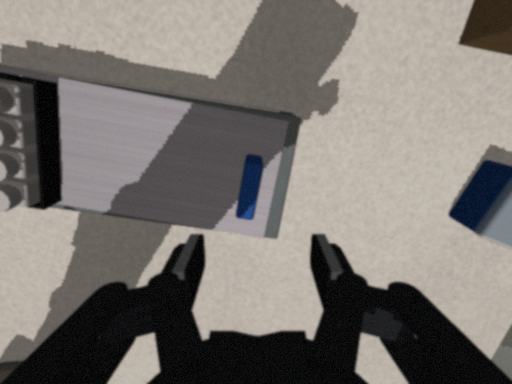

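View pics/i_t.png

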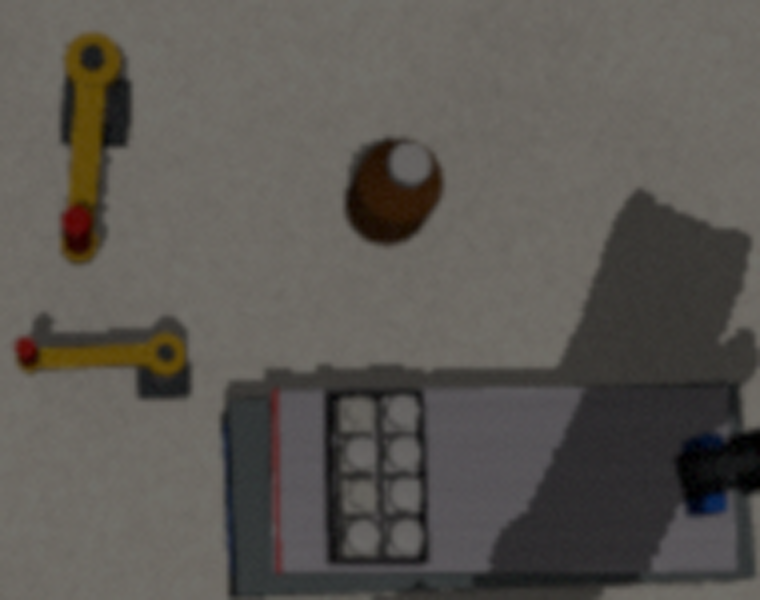

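```bash
python3 - <<'E'
from h import *
d=pickle.load(open("i.pkl","rb"));f=d["top"];w=d["wrist"]
T=lambda x,y,z:ray(f,((x+.5)/4-.5+220,(y+.5)/4-.5+100),z)
h=T(165,353,.09);p=T(25,350,.135);print('hinge',h,'pin',p,np.hypot(*(p-h)[:2]),np.degrees(np.arctan2(*(p-h)[[1,0]])))
e=T(29,357,.09);print('arm end dir',e,np.degrees(np.arctan2(*(e-h)[[1,0]])))
for n,q in dict(Fg=(274,391,.09),Fo=(280,572,.09),Rg=(738,383,.09),sFo=(231,597,.08),sRo=(753,577,.08),sFg=(228,384,.08)).items(): print(n,T(*q))
print('tab wrist', [ray(w,q,.13) for q in ((247,154),(263,156),(252,218),(237,217))])
for q in ((59,78),(300,117),(277,236),): print('w',ray(w,q,.09))
E
```

```text
hinge [0.60709965 0.04169681 0.09      ] pin [0.60289148 0.13128966 0.135     ] 0.08969162908689245 92.68920227390461
arm end dir [0.60570912 0.13128988 0.09      ] 90.88919178523925
Fg [ 0.58081116 -0.02937832  0.09      ]
Fo [ 0.46273375 -0.03007686  0.09      ]
Rg [ 0.58179219 -0.33375641  0.09      ]
sFo [0.44741784 0.00136197 0.08      ]
sRo [ 0.45565786 -0.33832668  0.08      ]
sFg [5.87341548e-01 1.16679509e-04 8.00000000e-02]
tab wrist [array([ 0.5522757 , -0.29360561,  0.13      ]), array([ 0.55290952, -0.30624872,  0.13      ]), array([ 0.49892007, -0.30679031,  0.13      ]), array([ 0.49761878, -0.29414872,  0.13      ])]
w [ 0.58086896 -0.12471245  0.09      ]
w [ 0.58548186 -0.33477873  0.09      ]
w [ 0.4653667  -0.33807143  0.09      ]
```

```bash
python3 - <<'E'
from h import *
d=pickle.load(open("a.pkl","rb"));f=d["top"];im=cv2.cvtColor(f["frame"],cv2.COLOR_BGR2GRAY).astype(float)
print(im[232:252,320].astype(int), im[190:202,340].astype(int))
print(im[225,272:296].astype(int))
print(f["frame"][225,284:296].tolist())
# lower stand edge: strongest neg->bright gradient rows 238..252
def edge(cols,r0,r1,sgn,z):
    P=[]
    for c in cols:
        g=sgn*np.diff(cv2.GaussianBlur(im,(3,3),0)[r0:r1,c]);g=np.clip(g,0,None);k=g.argmax();w=slice(max(k-1,0),k+2)
        P.append(ray(f,(c,r0+.5+(np.arange(len(g))[w]*g[w]).sum()/g[w].sum()),z))
    P=np.array(P);vx,vy,x0,y0=cv2.fitLine(P[:,:2].astype(np.float32),cv2.DIST_HUBER,0,1e-4,1e-4).ravel()
    res=np.abs((P[:,0]-x0)*vy-(P[:,1]-y0)*vx)
    print(np.degrees(np.arctan2(vy,vx))%180,x0,y0,np.median(res))
edge(range(285,400),240,255,1,.08)   # stand outer top edge
edge(range(295,400),236,247,-1,.09)   # board outer
edge(range(285,400),190,198,1,.09)
E
```

```text
[ 96  96  98  98  98  88  72  43  35  61  73  58  51  55  53  59  88  99
 104 103] [102  94  66  54  54  53  62  75  82  83  81  80]
[103 102 100  90  53  31  44  52  54  50  51  51  52  50  49  54  66  62
  81  85  86  85  86  87]
[[52, 53, 50], [51, 51, 47], [50, 50, 47], [54, 52, 58], [60, 59, 83], [53, 51, 88], [79, 77, 89], [87, 84, 87], [89, 84, 89], [88, 83, 88], [87, 85, 87], [89, 86, 89]]
91.014915 0.45072508 -0.21148892 0.0004762790418718513
89.353874 0.46070245 -0.20263903 0.0003395044530203963
0.0 0.0 0.0 nan<stdin>:11: RuntimeWarning: invalid value encountered in scalar divide
```

>>> drive_tool(
  series=[
    [0, 0, 1, 0, 6, -0.3, 60],
    [-1, 20, 2, 0, 11.6, -0.6, 60],
    [-1, 45, 2, 0, 11.6, -0.6, 60],
    [-1, 60, 2, 0, 11.6, -0.6, 60],
    [-1, 60, 2, 0, 11.6, -0.6, 60],
  ],
)

```text
clock: 7.35
tcp_pos: [0.5183, -0.3002, 0.1379]
orientation: [-0.004, -2.219, 2.21]
contact_force: [-0.0, 0.3, -0.3]
grip_width: 0.0598
```

```bash
python3 - <<'E'
from h import *
from bench import r
o=r.get_obs();M,p=tool(o)
print(o["clock"],p,o["grip_width"],np.degrees(np.arctan2(M[1,2],M[0,2])),o["joints"].round(2))
print(shift(o,[.519,-.301,.098],-90.65))
d={}
for n in ("wrist","scene"): d[n]=r.grab_frame(n)
cv2.imwrite("pics/j_w.png",d["wrist"]["frame"]);crop(d["scene"],165,65,295,200,4,"pics/j_s.png")
w=d["wrist"];print(proj(w,[[.519,-.301,.13]]))
E
```

```text
7.35 [ 0.5183002  -0.30019212  0.13787612] 0.05975729115978577 -90.50769292271838 [ 0.4   0.46  0.02  1.82 -0.02  0.87 -1.15]
(array([-0.9, 39.9,  1. ]), array([0.24, 0.14, 0.31]))
[[258.13530285 235.68287466]]
```

View pics/j_w.png

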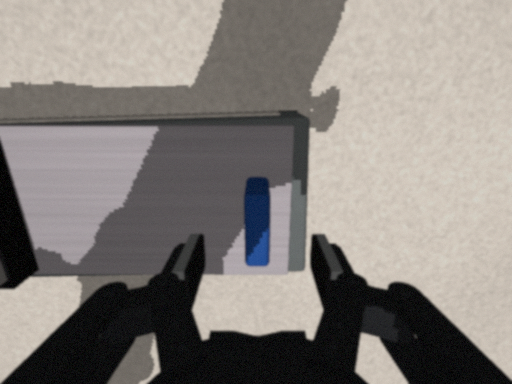

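View pics/j_s.png

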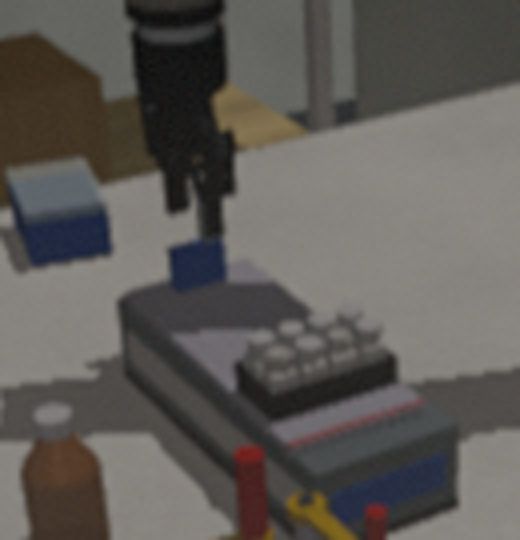

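```bash
python3 - <<'E'
from h import *
from bench import r
w=r.grab_frame("wrist")
Rm=cv2.Rodrigues(np.array(w["rvec"]))[0];print('cam',-Rm.T@w["tvec"].ravel())
for z in (.13,.09): print(proj(w,[[x,y,z] for x in (.494,.544) for y in (-.309,-.293)]).round(0).tolist())
print('corners',proj(w,[[.459,-.3285,.09],[.579,-.3285,.09]]))
E
```

```text
cam [ 0.60263323 -0.30285302  0.28254325]
[[268.0, 270.0], [244.0, 270.0], [269.0, 198.0], [242.0, 198.0]]
[[267.0, 239.0], [246.0, 239.0], [267.0, 178.0], [245.0, 179.0]]
corners [[290.0113353  276.43207517]
 [295.2323273  129.63173726]]
```

>>> drive_tool(
  series=[
    [-1, 15, 1, 0.2, 0, 0.3, 60],
    [-1, 30, 1, 0.2, 0, 0.3, 60],
    [-1, 40, 1, 0.2, 0, 0.3, 60],
    [-1, 40, 1, 0.2, 0, 0.3, 60],
    [-1, 40, 1, 0.2, 0, 0.3, 60],
  ],
)

```text
clock: 8.0
tcp_pos: [0.5211, -0.303, 0.1011]
orientation: [-0.017, -2.216, 2.221]
contact_force: [0.9, 0.7, 0.0]
grip_width: 0.0601
```

```bash
python3 - <<'E'
from h import *
from bench import r
o=r.get_obs();M,p=tool(o)
print(o["clock"],p,o["grip_width"],o["contact_force"].round(2),np.degrees(np.arctan2(M[1,2],M[0,2])))
print(shift(o,[.519,-.301,.098],-90.65))
w=r.grab_frame("wrist");cv2.imwrite("pics/k_w.png",w["frame"])
E
```

```text
8.0 [ 0.52108997 -0.30304752  0.10114577] 0.06012568420184505 [0.88 0.68 0.04] -90.6034562562827
(array([ 2.1,  3.1, -2. ]), array([-0.11,  0.05, -0.28]))
```

View pics/k_w.png

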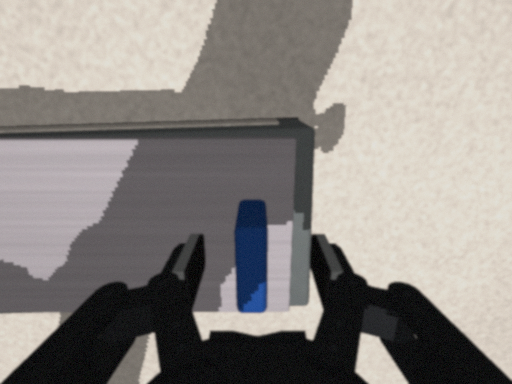

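>>> drive_tool(
  series=[
    [2, 2, -2, 0, 0, -0.2, 60],
    [2, 2, -2, 0, 0, -0.2, 40],
    [2, 2, -2, 0, 0, -0.2, 26],
  ],
  squeeze=30,
)

```text
clock: 8.35
tcp_pos: [0.5195, -0.3011, 0.0997]
orientation: [-0.014, -2.215, 2.22]
contact_force: [-0.6, -0.3, -0.9]
grip_width: 0.0318
```

```bash
python3 - <<'E'
from h import *
from bench import r
o=r.get_obs();M,p=tool(o)
print(o["clock"],p,o["grip_width"],o["contact_force"].round(2),np.degrees(np.arctan2(M[1,2],M[0,2])))
print(shift(o,[.519,-.301,.098],-90.65))
w=r.grab_frame("wrist");cv2.imwrite("pics/l_w.png",w["frame"])
E
```

```text
8.35 [ 0.51952338 -0.30110972  0.0997489 ] 0.03183947599596805 [-0.59 -0.34 -0.86] -90.59332841619776
(array([ 0.5,  1.7, -0.1]), array([-0.14,  0.06, -0.14]))
```

View pics/l_w.png

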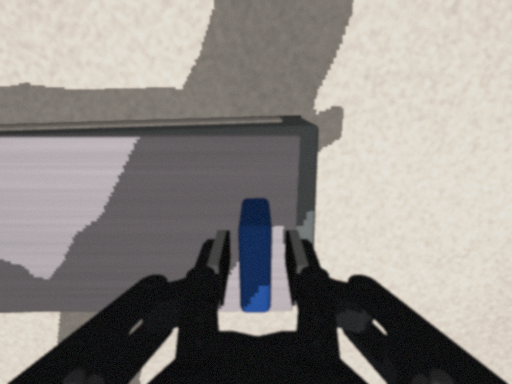

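>>> drive_tool(
  series=[
    [0, 1, -1, 0, 0, 0, 18],
    [0, 1, -1, 0, 0, 0, 12],
    [0, 1, -1, 0, 0, 0, 8],
    [0, 1, -1, 0, 0, 0, 4],
  ],
  squeeze=60,
)

```text
clock: 8.8
tcp_pos: [0.5198, -0.3, 0.099]
orientation: [-0.014, -2.215, 2.22]
contact_force: [-1.2, 0.9, 3.5]
grip_width: 0.015
```

```bash
cat > st.py <<'E'
from h import *
from bench import r
o=r.get_obs();M,p=tool(o)
print(o["clock"],p.round(4),round(o["grip_width"],4),"F",o["contact_force"].round(1),"M",o["moment"].round(2),"jaw",round(np.degrees(np.arctan2(M[1,2],M[0,2])),2),"ydir",M[:,1].round(4),o["joints"].round(2))
E
python3 st.py
```

```text
8.8 [ 0.5198 -0.3     0.099 ] 0.015 F [-1.2  0.9  3.5] M [0.32 0.09 0.01] jaw -90.59 ydir [ 0.0027 -0.0024 -1.    ] [ 0.4   0.51  0.02  1.85 -0.01  0.78 -1.15]
```

>>> drive_tool(
  series=[
    [0, 1, 0, 0, 0, 0, 4],
    [0, 1, -3, 0, 0, 0, 4],
    [0, 1, -6, 0, -0.2, 0, 4],
    [0, 1, -10, 0, -0.3, 0, 4],
    [0, 1, -14, 0, -0.4, 0, 4],
  ],
  squeeze=100,
)

```text
clock: 9.3
tcp_pos: [0.5203, -0.2896, 0.099]
orientation: [-0.013, -2.214, 2.228]
contact_force: [-0.2, -7.8, 4.0]
grip_width: 0.0146
```

```bash
python3 st.py
```

```text
9.3 [ 0.5203 -0.2896  0.099 ] 0.0146 F [-0.2 -7.8  4. ] M [-0.95  0.18 -0.05] jaw -90.35 ydir [ 0.0051 -0.0067 -1.    ] [ 0.39  0.5   0.02  1.87 -0.01  0.77 -1.17]
```

>>> drive_tool(
  series=[
    [0, 1, -5, 0, -0.1, 0, 4],
    [0, 1, -9, 0, -0.2, 0, 4],
    [1, 1, -14, 0, -0.3, 0, 4],
    [1, 1, -19, 0, -0.4, 0, 4],
    [1, 1, -24, 0, -0.5, 0, 4],
  ],
)

```text
clock: 9.8
tcp_pos: [0.5199, -0.2689, 0.0991]
orientation: [0.009, 2.206, -2.229]
contact_force: [0.3, -7.3, 4.8]
grip_width: 0.0145
```

```bash
python3 st.py
```

```text
9.8 [ 0.5199 -0.2689  0.0991] 0.0145 F [ 0.3 -7.3  4.8] M [-0.56  0.3  -0.02] jaw -90.02 ydir [ 0.0076 -0.0105 -0.9999] [ 0.35  0.48  0.02  1.9  -0.    0.75 -1.2 ]
```

>>> drive_tool(
  series=[
    [0, 1, -5, -0.2, -0.1, -0.2, 4],
    [0, 1, -9, -0.4, -0.2, -0.4, 4],
    [1, 1, -14, -0.7, -0.3, -0.5, 4],
    [1, 1, -19, -0.7, -0.4, -0.5, 4],
    [2, 1, -24, -0.7, -0.5, -0.5, 4],
  ],
)

```text
clock: 10.3
tcp_pos: [0.5192, -0.2485, 0.099]
orientation: [-0.003, 2.214, -2.22]
contact_force: [0.7, -8.1, 4.0]
grip_width: 0.0144
```

```bash
python3 st.py; python3 - <<'E'
from h import *
from bench import r
s=r.grab_frame("scene");crop(s,165,105,295,240,4,"pics/m_s.png")
E
```

```text
10.3 [ 0.5192 -0.2485  0.099 ] 0.0144 F [ 0.7 -8.1  4. ] M [-1.29 -0.32 -0.15] jaw -89.68 ydir [ 0.0029 -0.0028 -1.    ] [ 0.33  0.47  0.01  1.91 -0.    0.75 -1.22]
```

View pics/m_s.png

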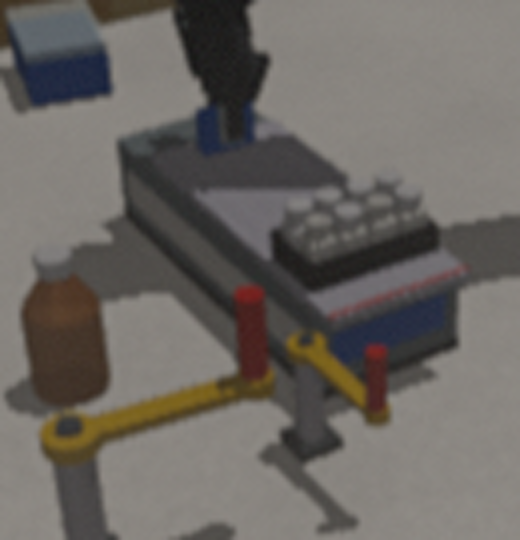

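>>> drive_tool(
  series=[
    [0, 1, -5, -0.2, -0.1, -0.1, 4],
    [0, 1, -9, -0.3, -0.2, -0.2, 4],
    [1, 1, -14, -0.3, -0.3, -0.2, 4],
    [1, 1, -19, -0.3, -0.4, -0.2, 4],
    [1, 1, -24, -0.3, -0.5, -0.2, 4],
  ],
)

```text
clock: 10.85
tcp_pos: [0.5187, -0.2269, 0.099]
orientation: [-0.011, 2.213, -2.215]
contact_force: [0.2, -7.2, 3.9]
grip_width: 0.0145
```

```bash
python3 st.py
```

```text
10.85 [ 0.5187 -0.2269  0.099 ] 0.0145 F [ 0.2 -7.2  3.9] M [-1.42 -0.09 -0.05] jaw -89.28 ydir [ 0.0022 -0.0012 -1.    ] [ 0.3   0.46  0.    1.93 -0.    0.75 -1.25]
```

>>> drive_tool(
  series=[
    [0, 1, -5, -0.1, -0.1, 0, 4],
    [0, 1, -9, -0.2, -0.1, -0.1, 4],
    [1, 1, -14, -0.2, -0.2, -0.1, 4],
    [1, 1, -19, -0.2, -0.2, -0.1, 4],
    [1, 1, -24, -0.2, -0.2, -0.1, 4],
  ],
)

```text
clock: 11.35
tcp_pos: [0.5182, -0.2064, 0.099]
orientation: [-0.011, 2.211, -2.215]
contact_force: [-0.2, -8.0, 5.1]
grip_width: 0.0147
```

```bash
python3 st.py;python3 - <<'E'
from h import *
from bench import r
s=r.grab_frame("scene");crop(s,165,105,295,240,4,"pics/n_s.png")
s=r.grab_frame("top");crop(s,215,140,405,260,4,"pics/n_t.png")
E
```

```text
11.35 [ 0.5182 -0.2064  0.099 ] 0.0147 F [-0.2 -8.   5.1] M [-1.44  0.01  0.02] jaw -89.23 ydir [ 0.0033 -0.0019 -1.    ] [ 0.27  0.45  0.    1.95  0.    0.74 -1.29]
```

View pics/n_s.png

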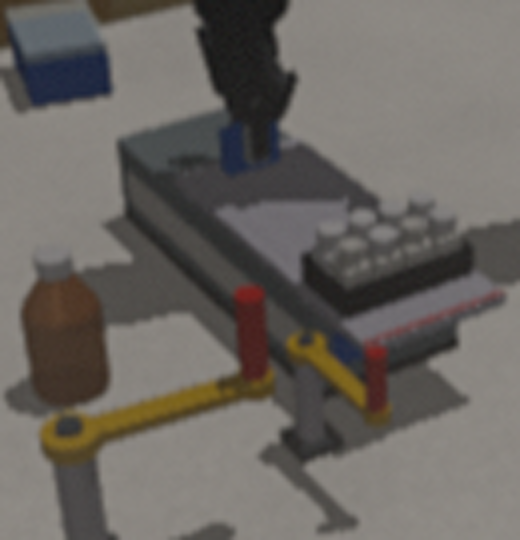

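View pics/n_t.png

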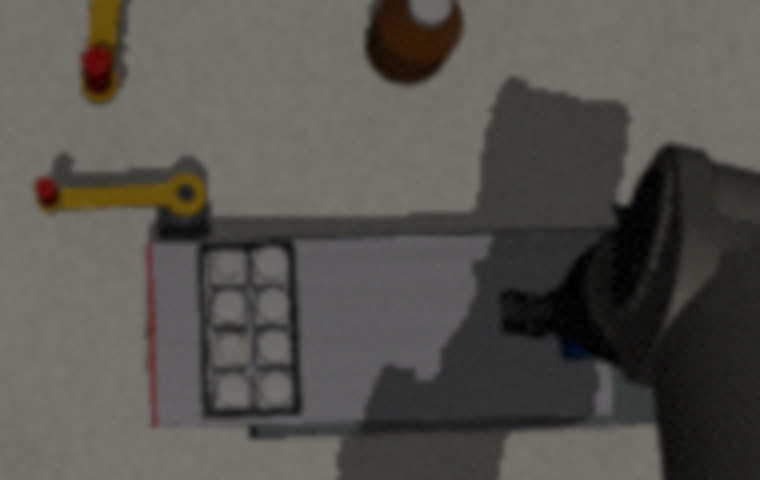

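>>> drive_tool(
  series=[
    [0, 1, -5, -0.1, -0.1, 0, 4],
    [0, 1, -9, -0.2, -0.1, -0.1, 4],
    [1, 1, -14, -0.2, -0.2, -0.2, 4],
    [1, 1, -19, -0.2, -0.2, -0.2, 4],
    [1, 1, -23, -0.2, -0.3, -0.2, 4],
  ],
  squeeze=120,
)

```text
clock: 11.95
tcp_pos: [0.518, -0.1856, 0.099]
orientation: [-0.016, 2.21, -2.213]
contact_force: [0.1, -6.8, 4.5]
grip_width: 0.0146
```

```bash
python3 st.py
```

```text
11.95 [ 0.518  -0.1856  0.099 ] 0.0146 F [ 0.1 -6.8  4.5] M [-1.57 -0.11 -0.09] jaw -89.01 ydir [ 0.0028 -0.0015 -1.    ] [ 0.23  0.44 -0.    1.97  0.    0.73 -1.33]
```

>>> drive_tool(
  series=[
    [0, 1, -4, -0.1, 0, 0, 4],
    [1, 1, -8, -0.1, 0, -0.1, 4],
    [1, 1, -12, -0.1, -0.1, -0.2, 4],
    [2, 1, -16, -0.1, -0.1, -0.2, 4],
    [2, 1, -20, -0.1, -0.1, -0.2, 4],
  ],
)

```text
clock: 12.45
tcp_pos: [0.5167, -0.169, 0.0991]
orientation: [-0.015, 2.208, -2.216]
contact_force: [0.3, -7.5, 3.5]
grip_width: 0.0145
```

```bash
python3 st.py
```

```text
12.45 [ 0.5167 -0.169   0.0991] 0.0145 F [ 0.3 -7.5  3.5] M [-1.39 -0.12 -0.03] jaw -89.09 ydir [ 0.0026 -0.0035 -1.    ] [ 0.2   0.43 -0.01  1.99  0.01  0.72 -1.36]
```

>>> drive_tool(
  series=[
    [0, 1, -4, -0.2, 0, 0, 4],
    [0, 1, -7, -0.3, 0, -0.1, 4],
    [1, 1, -10, -0.3, -0.1, -0.2, 4],
    [1, 1, -13, -0.3, -0.1, -0.2, 4],
    [1, 1, -16, -0.3, -0.1, -0.2, 4],
  ],
)

```text
clock: 12.95
tcp_pos: [0.5164, -0.1565, 0.099]
orientation: [-0.014, 2.211, -2.215]
contact_force: [-1.2, -7.3, 5.4]
grip_width: 0.0141
```

```bash
python3 st.py;python3 - <<'E'
from h import *
from bench import r
s=r.grab_frame("scene");crop(s,165,105,295,240,4,"pics/o_s.png")
t=r.grab_frame("top");crop(t,215,140,315,260,6,"pics/o_t.png")
pickle.dump(dict(scene=s,top=t),open("o.pkl","wb"))
E
```

```text
12.95 [ 0.5164 -0.1565  0.099 ] 0.0141 F [-1.2 -7.3  5.4] M [-1.52 -0.05 -0.08] jaw -89.15 ydir [ 0.0021 -0.0021 -1.    ] [ 0.18  0.42 -0.01  2.    0.01  0.72 -1.39]
```

View pics/o_s.png

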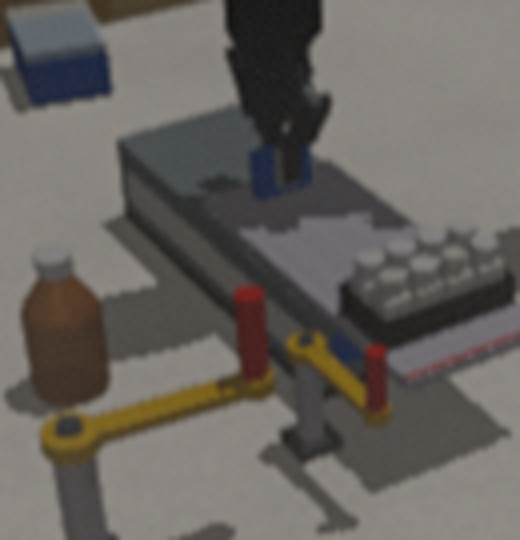

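View pics/o_t.png

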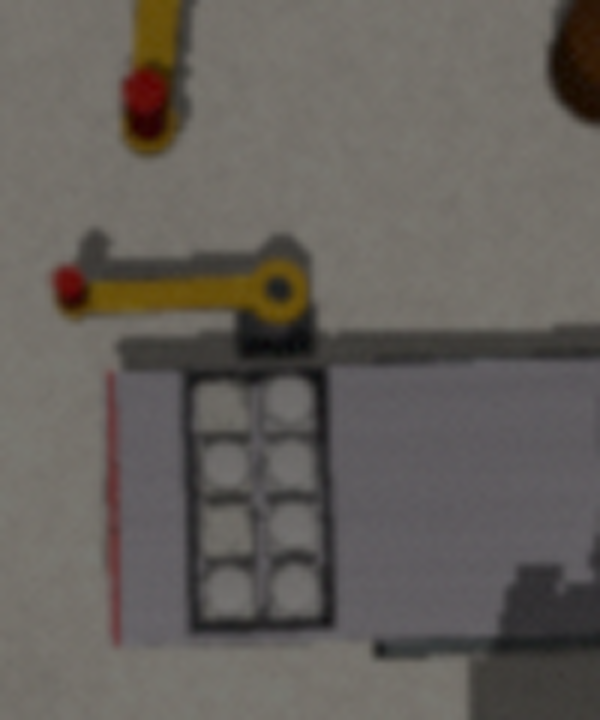

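```bash
cat > fin.py <<'E'
from h import *
import sys
from scipy.optimize import least_squares
from scipy.spatial import ConvexHull
d=pickle.load(open(sys.argv[1],"rb"))
u=np.array([np.cos(np.radians(91.0)),np.sin(np.radians(91.0))])
for n,(x0,y0,x1,y1),(bx0,by0,bx1,by1) in (("top",(222,182,232,195),(228,198,242,252)),("scene",(252,187,265,210),(0,0,0,0))):
    f=d[n];k=8;im=cv2.resize(f["frame"],None,fx=k,fy=k,interpolation=cv2.INTER_CUBIC).astype(int)
    red=((im[...,2]-np.maximum(im[...,1],im[...,0]))>28)
    m=np.zeros_like(red);m[y0*k:y1*k,x0*k:x1*k]=red[y0*k:y1*k,x0*k:x1*k]
    ys,xs=np.nonzero(m);uv=((np.c_[xs,ys]+.5)/k-.5);print(n,'pin px',uv.mean(0),uv.min(0),uv.max(0))
    # silhouette fit: pin centre (x,y) so that hull of projected cylinder has same centroid as mask
    def cen(p):
        a=np.linspace(0,2*np.pi,40);P=np.vstack([np.c_[p[0]+.007*np.cos(a),p[1]+.007*np.sin(a),np.full(40,z)] for z in (.09,.135)])
        q=proj(f,P).astype(np.float32);h=cv2.convexHull(q);M=cv2.moments(h);return np.array([M['m10']/M['m00'],M['m01']/M['m00']]),q.min(0),q.max(0)
    s=least_squares(lambda p:cen(p)[0]-uv.mean(0),[.605,.131]);print('  pin xy',s.x.round(4),'s',(s.x@u).round(4),'ext',cen(s.x)[1:])
    if bx1:
        m=red[by0*k:by1*k,bx0*k:bx1*k];P=[]
        for i in range(0,m.shape[0],4):
            c=np.nonzero(m[i])[0]
            if len(c)>k*.6: P.append(ray(f,((bx0*k+c[0]+.5)/k-.5,(by0*k+i+.5)/k-.5),.09))
        P=np.array(P);S=P[:,:2]@u;a=np.polyfit(P[:,0],S,1);print('  front: x range',P[:,0].min().round(4),P[:,0].max().round(4),'s at gauge side',np.polyval(a,.577).round(4),'far',np.polyval(a,.457).round(4),'slope deg',np.degrees(a[0]).round(2))
E
python3 fin.py o.pkl; python3 - <<'E'
from h import *
d=pickle.load(open("o.pkl","rb"));f=d["scene"]
S=lambda x,y,z:ray(f,((x+.5)/4-.5+165,(y+.5)/4-.5+105),z)
u=np.array([np.cos(np.radians(91.0)),np.sin(np.radians(91.0))])
for q in ((410,381,.09),(519,340,.09),(306,340,.09)): p=S(*q);print(p,p[:2]@u)
E
```

```text
top pin px [226.07778133 186.9939578 ] [223.1875 183.6875] [228.8125 190.4375]
  pin xy [0.6067 0.132 ] s 0.1214 ext (array([222.83641, 182.91116], dtype=float32), array([229.26584, 191.1116 ], dtype=float32))
  front: x range 0.4559 0.5705 s at gauge side 0.1069 far 0.1074 slope deg -0.27
scene pin px [258.6736744  198.75569594] [255.8125 190.3125] [261.1875 207.6875]
  pin xy [0.605  0.1302] s 0.1196 ext (array([255.81223, 190.18646], dtype=float32), array([261.4717, 207.413 ], dtype=float32))
[0.57238966 0.11989822 0.09      ] 0.10989038292791264
[0.48292385 0.12051354 0.09      ] 0.11206700329508588
[0.60683738 0.03976412 0.09      ] 0.029167289328657753
```

>>> drive_tool(
  series=[
    [0, 1, -4, -0.2, 0, 0, 4],
    [0, 1, -7, -0.2, 0, -0.1, 4],
    [1, 1, -10, -0.2, 0, -0.1, 4],
    [1, 1, -12, -0.2, 0, -0.1, 4],
    [1, 1, -13, -0.2, 0, -0.1, 4],
  ],
)

```text
clock: 13.55
tcp_pos: [0.5163, -0.1462, 0.099]
orientation: [-0.011, 2.211, -2.215]
contact_force: [0.4, -8.1, 5.5]
grip_width: 0.0145
```

```bash
python3 st.py;python3 - <<'E'
from h import *
from bench import r
s=r.grab_frame("scene");crop(s,215,150,295,240,7,"pics/p_s.png")
t=r.grab_frame("top");crop(t,215,180,255,260,7,"pics/p_t.png")
w=r.grab_frame("wrist");cv2.imwrite("pics/p_w.png",w["frame"])
pickle.dump(dict(scene=s,top=t),open("p.pkl","wb"))
E
python3 fin.py p.pkl
python3 - <<'E'
from h import *
d=pickle.load(open("p.pkl","rb"));f=d["top"];im=f["frame"].astype(int)
for row in (205,215,225,235): print(row,im[row,224:240].tolist())
E
```

```text
13.55 [ 0.5163 -0.1462  0.099 ] 0.0145 F [ 0.4 -8.1  5.5] M [-1.54 -0.   -0.04] jaw -89.26 ydir [ 0.0033 -0.0018 -1.    ] [ 0.17  0.42 -0.01  2.    0.01  0.72 -1.41]
top pin px [226.10551544 187.05316235] [223.0625 183.6875] [228.9375 190.8125]
  pin xy [0.6066 0.1319] s 0.1213 ext (array([222.8646 , 182.97136], dtype=float32), array([229.29309, 191.1698 ], dtype=float32))
  front: x range 0.4548 0.5693 s at gauge side 0.1173 far 0.1167 slope deg 0.27
scene pin px [258.71007087 198.68036154] [255.8125 190.3125] [261.4375 207.8125]
  pin xy [0.6048 0.1299] s 0.1194 ext (array([255.84973, 190.11313], dtype=float32), array([261.5068 , 207.33614], dtype=float32))
205 [[108, 115, 118], [109, 115, 118], [106, 111, 116], [103, 108, 112], [84, 87, 98], [53, 56, 96], [62, 61, 96], [86, 84, 95], [94, 92, 94], [96, 93, 95], [97, 94, 96], [97, 93, 96], [97, 93, 96], [97, 93, 95], [97, 92, 96], [96, 92, 94]]
215 [[106, 112, 116], [105, 112, 116], [108, 114, 117], [103, 110, 114], [89, 94, 103], [65, 67, 97], [68, 66, 98], [88, 85, 95], [95, 92, 96], [96, 92, 96], [96, 93, 95], [96, 93, 96], [97, 92, 96], [98, 94, 98], [97, 93, 97], [97, 93, 97]]
225 [[107, 113, 117], [107, 113, 117], [109, 115, 119], [111, 117, 118], [105, 110, 115], [81, 82, 105], [66, 65, 100], [89, 84, 98], [97, 92, 98], [96, 93, 96], [97, 94, 96], [99, 94, 98], [98, 94, 98], [96, 93, 96], [98, 93, 97], [97, 94, 97]]
235 [[105, 111, 115], [107, 113, 116], [105, 112, 116], [108, 114, 118], [103, 108, 115], [84, 86, 108], [61, 61, 100], [89, 87, 101], [98, 94, 98], [99, 95, 99], [99, 95, 98], [98, 94, 97], [99, 95, 97], [100, 96, 99], [97, 95, 97], [99, 95, 98]]
```

View pics/p_s.png

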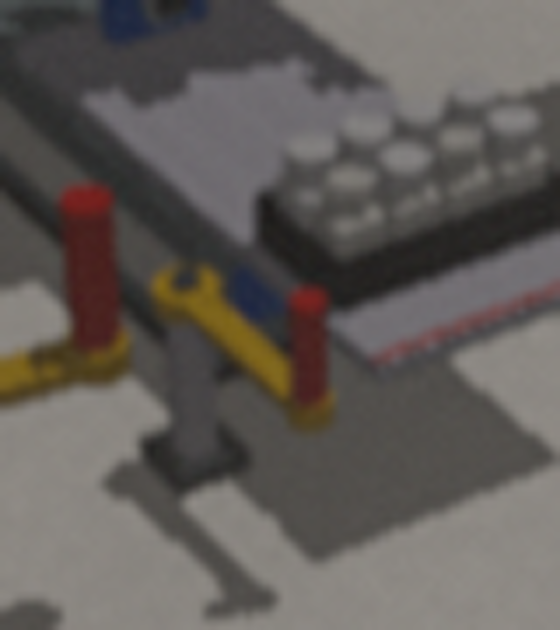

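View pics/p_t.png

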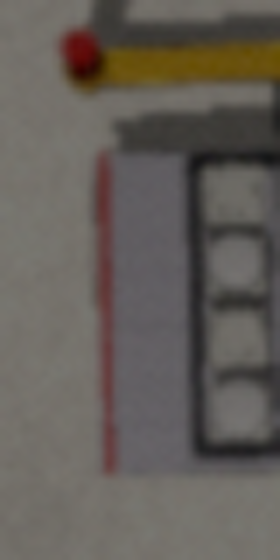

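```bash
cat > fe.py <<'E'
from h import *
import sys
f=pickle.load(open(sys.argv[1],"rb"))["top"];g=f["frame"][...,1].astype(float)
u=np.array([np.cos(np.radians(91.0)),np.sin(np.radians(91.0))])
P=[]
for row in range(202,246):
    L=g[row,222:236];k=L[:12].argmin()  # dark red line
    seg=L[:k+1];bg=np.median(L[:max(k-3,2)]);lo=62
    cov=np.clip((bg-seg[max(k-3,0):])/(bg-lo),0,1).sum()   # covered px up to incl k
    cov=min(cov,4); e=222+k+.5-cov
    P.append(ray(f,(e,row),.09))
P=np.array(P);S=P[:,:2]@u;a=np.polyfit(P[:,0],S,1);r=S-np.polyval(a,P[:,0])
print('s gauge',np.polyval(a,.575),'centre',np.polyval(a,.515),'far',np.polyval(a,.455),'slope',np.degrees(a[0]),'res',r.std())
E
python3 fe.py p.pkl; python3 fe.py o.pkl
python3 - <<'E'
from h import *
f=pickle.load(open("p.pkl","rb"))["scene"]
S=lambda x,y,z:ray(f,((x+.5)/7-.5+215,(y+.5)/7-.5+150),z)
u=np.array([np.cos(np.radians(91.0)),np.sin(np.radians(91.0))])
for q in ((380,362,.09),(378,376,.08),(559,293,.09)): p=S(*q);print(p,p[:2]@u)
# predicted pixel of corner if board at given s
for s in (.117,.119,.121,.123):
    p=np.array([.575,0.]);y=(s-p[0]*u[0])/u[1];q=proj(f,[[.575,y,.09],[.575,y,.08]]);print(s,((q-[215,150]+.5)*7-.5).round(0).tolist())
E
```

```text
s gauge 0.11947743668644757 centre 0.11866352868381158 far 0.11784962068117558 slope 0.7772248910494252 res 0.0005787911919732771
s gauge 0.1087789998424867 centre 0.10900769966595189 far 0.10923639948941707 slope -0.21839224433237067 res 0.0007196754988991458
[0.57197942 0.12776716 0.09      ] 0.11776528695545083
[0.57015447 0.12354336 0.08      ] 0.11357397421167521
[0.48796026 0.12766898 0.09      ] 0.11913345702841831
0.117 [[372.0, 364.0], [372.0, 385.0]]
0.119 [[375.0, 366.0], [375.0, 387.0]]
0.121 [[378.0, 369.0], [378.0, 390.0]]
0.123 [[381.0, 372.0], [381.0, 393.0]]
```

>>> drive_tool(
  series=[
    [0, 1, -2, -0.2, 0, -0.1, 4],
    [0, 1, -3.5, -0.2, -0.1, -0.2, 4],
    [0, 1, -4.5, -0.2, -0.2, -0.2, 4],
    [0, 1, -4.5, -0.2, -0.2, -0.2, 4],
    [0, 1, -4.5, -0.2, -0.2, -0.2, 4],
  ],
)

```text
clock: 14.2
tcp_pos: [0.5168, -0.1451, 0.0991]
orientation: [-0.013, 2.211, -2.216]
contact_force: [-1.2, -7.5, 6.7]
grip_width: 0.0143
```

```bash
cat > look.py <<'E'
from h import *
from bench import r
import sys
n=sys.argv[1]
s=r.grab_frame("scene");crop(s,215,150,295,240,7,f"pics/{n}_s.png")
t=r.grab_frame("top");crop(t,215,180,255,260,7,f"pics/{n}_t.png")
pickle.dump(dict(scene=s,top=t),open(f"{n}.pkl","wb"))
E
python3 st.py; python3 look.py q; python3 fin.py q.pkl; python3 fe.py q.pkl
```

```text
14.2 [ 0.5168 -0.1451  0.0991] 0.0143 F [-1.2 -7.5  6.7] M [-1.51  0.22  0.13] jaw -89.2 ydir [ 0.0019 -0.0019 -1.    ] [ 0.17  0.42 -0.01  2.    0.01  0.72 -1.41]
top pin px [226.10150098 187.09331939] [223.0625 183.6875] [228.8125 190.8125]
  pin xy [0.6065 0.1319] s 0.1213 ext (array([222.86047, 183.01219], dtype=float32), array([229.28922, 191.20927], dtype=float32))
  front: x range 0.4548 0.5693 s at gauge side 0.1176 far 0.1183 slope deg -0.32
scene pin px [258.70207561 198.6289143 ] [255.8125 190.3125] [261.4375 207.5625]
  pin xy [0.6046 0.1297] s 0.1192 ext (array([255.84268, 190.06125], dtype=float32), array([261.49887, 207.2817 ], dtype=float32))
s gauge 0.11911711070058918 centre 0.11964217560626482 far 0.12016724051194046 slope -0.5014000510941449 res 0.0005989063463859185
```

View pics/q_s.png

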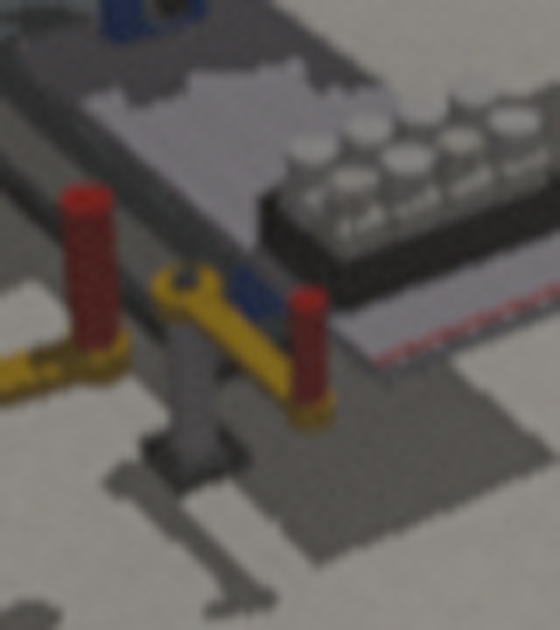

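```bash
cat > fs.py <<'E'
from h import *
import sys
f=pickle.load(open(sys.argv[1],"rb"))["scene"];im=f["frame"].astype(float);k=8
u=np.array([np.cos(np.radians(91.0)),np.sin(np.radians(91.0))])
big=cv2.resize(im,None,fx=k,fy=k,interpolation=cv2.INTER_CUBIC);rd=big[...,2]-np.maximum(big[...,0],big[...,1])
P=[];C=[]
for x in range(270*k,302*k,4):
    col=rd[175*k:205*k,x];j=col.argmax()
    if col[j]<15: continue
    w=np.clip(col[j-12:j+13],0,None);yc=(np.arange(j-12,j+13)*w).sum()/w.sum()
    half=np.nonzero(col[j:]<col[j]/2)[0][0]+j
    q=lambda y:ray(f,((x+.5)/k-.5,(175*k+y+.5)/k-.5),.09)[:2]
    P.append(q(half));C.append(q(yc))
P=np.array(P);C=np.array(C)
for n,A in (('outer(half)',P),('centre of red',C)):
    S=A@u;a=np.polyfit(A[:,0],S,1);print(n,'x',A[:,0].min().round(3),A[:,0].max().round(3),'s',np.polyval(a,.575).round(4),np.polyval(a,.515).round(4),np.polyval(a,.455).round(4))
f=pickle.load(open(sys.argv[1],"rb"))["top"];im=f["frame"].astype(float)
rd=im[...,2]-np.maximum(im[...,0],im[...,1]);S=[]
for row in range(202,246):
    w=np.clip(rd[row,224:236]-4,0,None);S.append(ray(f,(224+(np.arange(12)*w).sum()/w.sum(),row),.09)[:2]@u)
print('top centre of red s',np.mean(S),np.std(S))
E
python3 fs.py q.pkl
```

```text
outer(half) x 0.467 0.572 s 0.1211 0.1211 0.121
centre of red x 0.463 0.569 s 0.1169 0.1167 0.1165
top centre of red s 0.11663180933404355 0.00021999750352845056
```

>>> drive_tool(
  series=[
    [0, 1, -3, -0.2, 0, -0.1, 4],
    [0, 1, -4.5, -0.2, 0, -0.1, 4],
    [0, 1, -4.5, -0.2, 0, -0.1, 4],
    [0, 1, -4.5, -0.2, 0, -0.1, 4],
  ],
)

```text
clock: 14.7
tcp_pos: [0.517, -0.1442, 0.099]
orientation: [-0.011, 2.212, -2.217]
contact_force: [-1.3, -8.7, 7.9]
grip_width: 0.0147
```

```bash
python3 st.py; python3 look.py s; python3 fin.py s.pkl; python3 fe.py s.pkl; python3 fs.py s.pkl
```

```text
14.7 [ 0.517  -0.1442  0.099 ] 0.0147 F [-1.3 -8.7  7.9] M [-1.47  0.4   0.18] jaw -89.33 ydir [ 0.0016 -0.0022 -1.    ] [ 0.16  0.42 -0.01  2.    0.01  0.72 -1.41]
top pin px [226.09129747 187.0089557 ] [223.1875 183.6875] [228.8125 190.6875]
  pin xy [0.6067 0.1319] s 0.1213 ext (array([222.85016, 182.9264 ], dtype=float32), array([229.2791 , 191.12634], dtype=float32))
  front: x range 0.4561 0.5706 s at gauge side 0.1187 far 0.119 slope deg -0.14
scene pin px [258.68829716 198.58484623] [255.8125 190.3125] [261.4375 207.5625]
  pin xy [0.6046 0.1296] s 0.119 ext (array([255.82828, 190.02289], dtype=float32), array([261.484  , 207.24141], dtype=float32))
s gauge 0.12051744357683508 centre 0.12058642777903625 far 0.12065541198123743 slope -0.065875060653402 res 0.0007496771936074984
outer(half) x 0.467 0.572 s 0.1216 0.1218 0.1219
centre of red x 0.464 0.57 s 0.1174 0.1174 0.1175
top centre of red s 0.11754901527213367 0.00023981461371298706
```

>>> drive_tool(
  series=[
    [0, 1, -1, 0, 0, 0, 4],
    [0, 1, -1, 0, 0, 0, 4],
    [0, 1, -1, 0, 0, 0, 4],
    [0, 1, -1, 0, 0, 0, 4],
    [0, 1, -1, 0, 0, 0, 4],
  ],
)

```text
clock: 15.3
tcp_pos: [0.517, -0.1443, 0.099]
orientation: [-0.01, 2.211, -2.218]
contact_force: [-4.3, -1.7, 11.0]
grip_width: 0.0145
```

```bash
python3 st.py; python3 look.py t; python3 fe.py t.pkl; python3 fs.py t.pkl; python3 st.py; python3 - <<'E'
from h import *
from bench import r
f=r.grab_frame("top");cv2.imwrite("pics/u_t.png",f["frame"])
f=r.grab_frame("scene");cv2.imwrite("pics/u_s.png",f["frame"])
print(r.get_obs()["qvel"].round(4))
E
```

```text
15.3 [ 0.517  -0.1443  0.099 ] 0.0145 F [-4.3 -1.7 11. ] M [-0.04  0.76  0.22] jaw -89.36 ydir [ 0.002  -0.0033 -1.    ] [ 0.16  0.42 -0.01  2.    0.01  0.72 -1.41]
s gauge 0.12047643140342387 centre 0.12056951489013008 far 0.12066259837683631 slope -0.08888818217714103 res 0.0007471491689340043
outer(half) x 0.467 0.572 s 0.1216 0.1218 0.122
centre of red x 0.464 0.569 s 0.1173 0.1174 0.1175
top centre of red s 0.11758183031776809 0.0002291655025078134
15.4 [ 0.517  -0.1443  0.099 ] 0.0145 F [-3.7 -0.7 10.7] M [-0.11  0.7   0.22] jaw -89.36 ydir [ 0.0021 -0.0033 -1.    ] [ 0.16  0.42 -0.01  2.    0.01  0.72 -1.41]
[ 0.0004  0.0006 -0.0011  0.0009 -0.0014  0.0004  0.0001]
```

View pics/u_s.png

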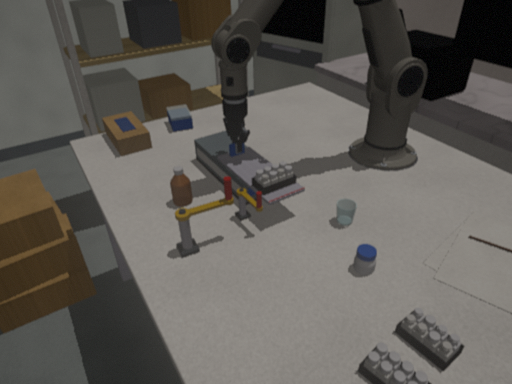

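View pics/u_t.png

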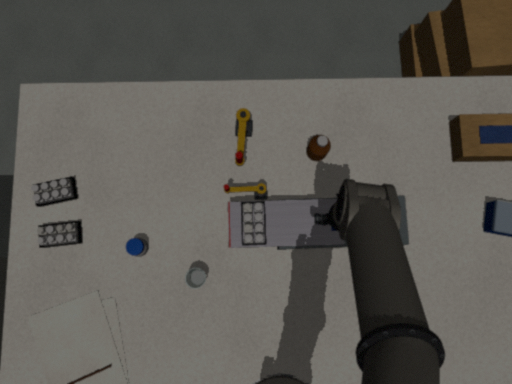

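View pics/t_s.png

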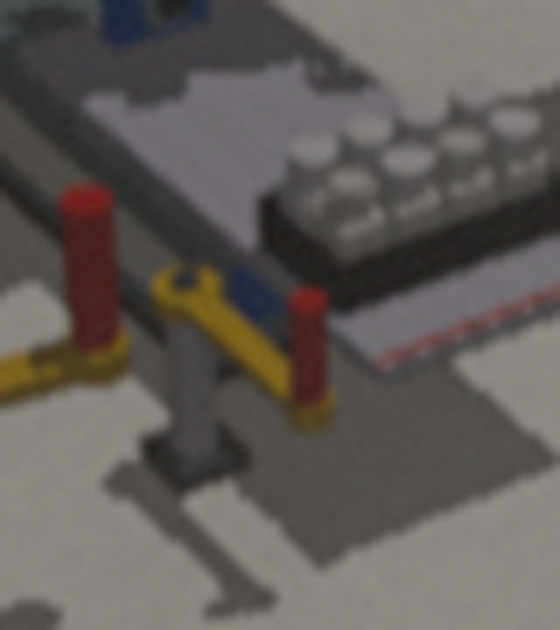

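```bash
python3 -c "
from bench import r
print(r.hand_in())"
```

```text
the job is handed in; nothing more can be done
None
```

The gauge arm is at its stop and the board's front edge is level with the red pin to within about 1 mm on average. I handed the job in at about 15.5 s with the fingers still holding the tab.

- **Gauge:** I used the smaller gauge, whose arm measured 91 mm. I caged the pin between the fingers and swung the arm outward until the stop pushed back at about 11 N, then opened and lifted clear. The pin did not move in later pictures.
- **Board:** I gripped the blue tab across its thickness (fingers at about 15 mm; grip raised to 120 N before the overhang at which it tips). I slid the board about 156 mm along the stand and took out its roughly 1.7° starting yaw on the way.
- **Level and straight:** The tool height held at 99 mm throughout the slide, with the tool always pressing lightly down. At the end the front edge was within about 0.2° of square to the stand.
- **Front edge against the pin:** The front edge measured about 120–120.5 mm along the slide, where the pin averages 120.2 mm.
- **Camera disagreement:** The two cameras differ on the pin, at 121.3 mm from the top view and 119.0 mm from the scene view. I aimed between them, so expect an error of 1–2 mm. The front-edge figure also assumes the red line is 5–6 mm wide and ends at the edge.
- **Last state:** Joint speeds were about zero. The forces were about 11 N vertical (the tool pressing down) and 4 N sideways. The board was clear of the gauge, and the bottle, jar and beaker were untouched.

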